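# Seat the amplifier case in the test dock and run the contact slide up to its stop

## Task

Get the amplifier case ready for test in the bench dock, using only the fingertips and without picking anything up. Push the case away from you until its long side lies flush along the dock's rear fence; then press down the ribbed plate in the middle of the contact slide to free its brake and, keeping it pressed, push the slide to the left until its lug is against the stop, so that its two sleeves sit on the case's connectors. Let the plate come up again so that the brake holds the slide there, and leave the tools round the dock as they are.

Things in the scene. Friction and masses are not known exactly. Their poses are not given: they have to be found in the camera images.
- dock: Test dock, fixed to the bench: dark metal base plate on rubber feet. Frame: origin on the bench surface, x away from the robot across the dock, y left along it. Top of the base at z = 18 mm, from x = -72.5 to 49.5 and y = -192 to 176 mm. The near side is open. A steel T rail runs along y at x = 0, right of y = -20 mm. The arm must not load the dock with more than 50 N.
- fence_face (a point): Middle of the inner (near) face of the dock's rear fence, a low aluminium bar 142 mm long along the dock's y, 16 mm high (top 34 mm above the bench), at dock x = 37 mm. An end fence of the same height stands at the dock's left end, inner face at dock y = 158 mm.
- case_mid (a point): Centre (half-way up) of the amplifier case: loose flat metal box 156 x 74 x 25 mm, 0.25 to 0.45 kg, lying on the dock's base, centre 30.5 mm above the bench. Own x: along its length to the end with two brass connectors, which faces right to the slide. Starts 18 to 30 mm short of the rear fence, skewed up to 0.05 rad; seated, it is at dock x = 0. Needs 1.5 to 3 N to slide.
- plate_mid (a point): Centre of the top of the ribbed brake plate in the middle of the slide, 52 mm (dock x) by 48 mm (dock y), 50 mm above the bench when up; moves with slide and plate. It lies in a saddle between two upright cheeks, 50 mm apart along dock y, tops 60 mm above the bench, which fingers in the saddle can push; the saddle is open to front and back (dock x).
- plate (a joint): How far the brake plate is pressed, in m: 0 up (brake on), 0.007 fully down. A spring pushes it up with 4 N at the top, 6.5 N at the bottom. A tooth under it sits in a rack of 6 mm pitch below the rail; it is clear, and the slide free, from 0.0035 on. With the plate up the slide gives up to 3 mm and then holds against more than 50 N.
- slide (a joint): Position of the contact slide along dock +y (to the left, towards the case), in m: 0 at the rear end of the rail, 0.085 with its lug on the stop, where the plate can come fully up again. It starts 54 to 86 mm short of the stop. With the brake off it moves with 1 to 3 N. The carriage is a grey block 68 mm long, 60 mm wide.
- head_mid (a point): Middle of the left face of the slide's contact head, an aluminium block 64 mm wide, 12 mm thick, 30 mm above the bench at this point. Two sprung brass sleeves, 12 mm across and 31 mm apart, stick out 24 mm from it to the left, in line with the connectors of a seated case.
- lug_face (a point): Centre of the left face of the lug on the slide's near side (18 mm wide, 16 mm high, 33 mm above the bench), the face that meets the stop.
- stop_face (a point): Tip of the set screw of the stop, an aluminium block 18 x 20 mm, 24 mm high, standing on the base before the rail; the slide is home when the lug's face is on this point. A long engraved line across the base's near edge marks the same place.
- sleeve_near (a joint): How far the nearer of the two sprung sleeves is pushed back by the case, in m: 0 free, 0.014 at most (0.3 to 1.2 N). Usually 4 to 11 mm once the slide is at the stop and the case is seated.
- sleeve_far (a joint): The same for the farther of the two sleeves.
- meter: Yellow and black hand multimeter, 155 x 78 x 46 mm, lying behind the slide end of the dock; origin at the centre of its underside. To be left alone.
- driver: Screwdriver with a red handle, 193 mm long, 31 mm high, lying behind the dock; origin at the middle of its length, on the bench. To be left alone.
- jar: Round jar with a white lid, 59 mm across and 58 mm high, standing just left of the dock (a second one farther left belongs to the room); origin at the centre of its underside. To be left alone.

How it is judged (in metres and radians):
On the way, in this order (a step that is already met when the one before it is completed fails the run):
1. the case lies flush along the rear fence (x of case_mid in the frame of dock above -0.003 m and angle between the x axis of case_mid and the y axis of dock, either way round below 0.035 rad), for 0.2 s.
2. the brake plate is pressed down while the slide is still away from the stop (value of joint plate above 0.0025 m and value of joint slide below 0.065 m), for 0.05 s.
At the end, for the whole second after the job is handed in: The case lies flat on the dock, its long side within 3 mm of the rear fence and parallel to it within 0.035 rad; the slide is within 3 mm of the stop and at rest, both sleeves are pushed back at least 2 mm by the case, and the brake plate is up (within 1 mm) so that the brake is on (all of step 1 and height (world z) of case_mid below 0.034 m and value of joint slide above 0.082 m and value of joint plate below 0.001 m and value of joint each of sleeve_near, sleeve_far above 0.002 m and velocity of joint slide between -0.005 and 0.005 m/s); the robot touches nothing.
It fails at once if the case is lifted (more than 10 mm) or tipped (height (world z) of case_mid above 0.0405 m or angle between case_mid's own z axis and vertical above 0.15 rad).
It fails at once if the dock is loaded by the arm with more than 50 N (the slide forced against its brake or stop) (contact force between any of the arm, the fingers and dock above 50 N).
It fails at once if the multimeter, screwdriver or jar is moved by more than 20 mm (distance of any of meter, driver, jar from where it was at the start of the episode above 0.02 m).
It also fails if it takes over 38 s, if anything falls off the work surface, if the arm or the gripper's body presses on something with over 40 N, if the wrist force passes 120 N, or if a joint passes its speed limit or range.

## Robot

A 6-joint arm with a two-finger parallel gripper is mounted at the origin on a cart in front of the work surface, level with it; the furniture and walls round the work are solid. World frame = base frame: x ahead of the robot, y to its left, z up, the work surface at z = 0. Lengths are in mm, angles in rad, forces in N, time in s.
With the tool pointing down it reaches from about 300 to 750 mm from the base axis. Payload 8.5 kg.
Tool frame: the origin (TCP) lies between the finger pads; the fingertips stand 17 mm ahead of it and the grasp point (between the pads) lies 2 mm behind it (ctrl.tips_ahead is the distance from the TCP to the fingertips, in mm); z points along the fingers, y is the line along which they close (so a half turn about z gives the same grasp; the last joint's range is limited). The gripper opens to 85 mm and grips with 20 to 120 N. Pads are 22 mm wide; open, the fingers measure 114 mm over their backs; the gripper's body (76 mm by 85 mm) begins 54 mm behind the grasp point. The pads swing forward as they close: fully open they stand 13 mm farther back than shut.
Start: joints at [0.944, 0.381, 1.297, -0, 1.464, -0.215], TCP at [220.132, 504.006, 225.022] pointing down, gripper open.
Joint ranges: [-3.11, 3.11], [-0.89, 2.33], [0.22, 2.48], [-1.42, 4.56], [0.17, 2.85], [-2.88, 2.88]. Speed limits (rad/s): [2.39, 2.39, 3.14, 3.14, 3.14, 3.14].

## Interface

Orientations are given as a rotation vector (axis times angle).
In Python, from workcell import ctrl, camera, calibration, order gives the robot as it stands.
- The arm moves only by the tool apply_moves, never from a script. Its argument "steps" is a list that holds one entry, the list of rows, each a list of 5 numbers: the shift along the world's x, y, z in m, then the turn about the world's z in degrees, then the opening, from 0 (shut) to 1 (fully open). In form: [[[x, y, z, yaw, claw], ...]]. A call has 1 to 10 rows; each row shifts and turns the commanded pose from where the row before left it; what a row does not reach is not made up. A row lasts 1/12 s, in which the tool goes at most 41.7 mm and 7.16 degrees, less where a joint would pass 70% of its speed; a pose out of reach is approached as far as the arm can. A call with a gripper value outside its range is refused whole. The fingers move at their own pace and stop on an object; "squeeze" is the grip in N (left out, the last holds). Time passes only in rows, so rows that do not move let the fingers close. It gives the time, the measured TCP pose, the force, the opening and the grip force at its end, in the units of the state.
- ctrl.read_state(): the state, without advancing time (a new reading comes with each control period).
- camera(name): name is "scene" or "top"; returns the picture (400x640x3 uint8, red, green, blue); there is no depth.
- calibration(name): a dict with "fx", "fy", "cx", "cy" (pixels), "dist" ([k1, k2, p1, p2, k3] as OpenCV has them; the pictures are not rectified), "rvec" (rotation vector, rad) and "tvec" (3), from world to camera coordinates, as OpenCV has them. Camera axes: x right, y down, z forward; pixel columns grow to the right and rows downward; lengths in mm; the calibration is good to about 2 mm. A picture is of the moment at which its call begins. calibration takes no time and is no camera call.
- order.job_done(): hands the job in; it is judged then, once.
The state is a dict: "time_s": time; "q": joint angles; "dq": joint speeds; "joint_efforts": joint torques, N m; "position": TCP position; "eef_rot": TCP orientation; "ft_force": force on the tool from outside, world axes, zero at the start; "torque": the same for the moment, N m; "grip_width": finger opening in mm; "grip_force": force on a finger pad.
Only numpy, scipy, OpenCV 4.12 (cv2) and the standard library are available. Lean on these libraries where they do the work, as an engineer would, in place of code of your own. Each camera call takes 0.05 s, during which the arm holds its last target. There are 200 camera calls.

## Working session

There is one attempt and no reset: what is moved stays moved. The work goes in short steps, Python scripts to look and compute and a tool call to move; the robot and the scene stay as the last step left them, time stands still between calls to the robot, and variables do not carry over. Pictures are saved under pics/ and viewed, at most 10 in all, crops included, and the job is handed in when it is done.

Besides the shell and the picture viewer there is one more tool, called after "Call:" by a JSON object that holds its "name" and its "arguments", one argument or row to a line. apply_moves: Moves the arm, as the interface text tells. Its arguments: {"type":"object","properties":{"steps":{"type":"array","items":{"type":"array","items":{"type":"array","items":{"type":"number"}}}},"squeeze":{"type":"number"}},"required":["steps"]}

```bash
mkdir -p pics
cat > h.py <<'E'
import numpy as np, cv2
from workcell import ctrl,camera,calibration,order
def snap(n,f):
    im=camera(n); cv2.imwrite('pics/'+f,im[:,:,::-1]); return im
def ray(n,uv,z):
    c=calibration(n);K=np.array([[c['fx'],0,c['cx']],[0,c['fy'],c['cy']],[0,0,1.]])
    R=cv2.Rodrigues(np.array(c['rvec'],float))[0];t=np.array(c['tvec'],float).ravel()
    p=cv2.undistortPoints(np.array(uv,float).reshape(-1,1,2),K,np.array(c['dist'],float)).reshape(-1,2)
    d=np.c_[p,np.ones(len(p))]@R; o=-R.T@t
    z=np.broadcast_to(np.array(z,float),len(p))
    return o+d*((z-o[2])/d[:,2])[:,None]
def proj(n,P):
    c=calibration(n);K=np.array([[c['fx'],0,c['cx']],[0,c['fy'],c['cy']],[0,0,1.]])
    return cv2.projectPoints(np.array(P,float).reshape(-1,1,3),np.array(c['rvec'],float),np.array(c['tvec'],float),K,np.array(c['dist'],float))[0].reshape(-1,2)
E
python3 - <<'E'
from h import *
snap('top','t0.png');snap('scene','s0.png')
for n in('top','scene'):
    c=calibration(n);R=cv2.Rodrigues(np.array(c['rvec'],float))[0];print(n,-R.T@np.array(c['tvec']).ravel(),c['fx'])
print(ctrl.read_state(),ctrl.tips_ahead)
E
```

```text
top [470.93471777 387.61734523 995.87767786] 372.3799216391081
scene [-130.20781521 -220.11134172  573.3636916 ] 444.89212896205584
{'time_s': 0.1, 'q': array([ 9.43683571e-01,  3.81102255e-01,  1.29814730e+00,  5.66732262e-05,
        1.46355570e+00, -2.15336675e-01]), 'dq': array([ 7.54487582e-04, -1.64401259e-03, -3.12052314e-03,  2.88221387e-04,
       -2.08825454e-03,  5.15172323e-05]), 'joint_efforts': array([ 3.24405148e-03, -4.49220479e+01, -2.31654292e+01, -2.28122076e-04,
        3.65930209e-03, -3.45656645e-05]), 'position': array([219.98611666, 503.8146765 , 224.50037424]), 'eef_rot': array([-6.42153696e-01, -3.07470358e+00,  1.70177901e-03]), 'ft_force': array([ 0.25232002, -0.91259218, -0.05534223]), 'torque': array([-0.00528275, -0.01602518, -0.01196524]), 'grip_force': 0.0, 'grip_width': 85.45789720998185} 17.0
```

View pics/t0.png

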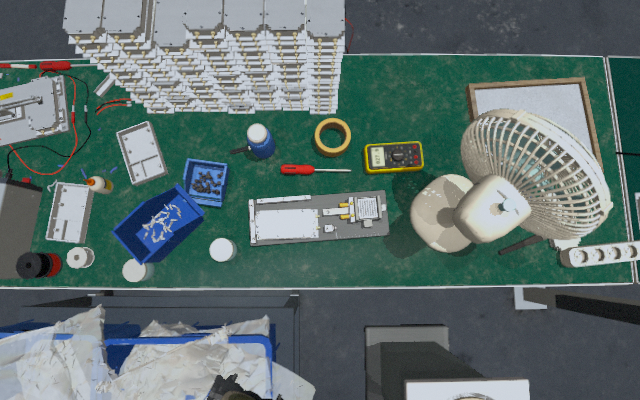

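View pics/s0.png

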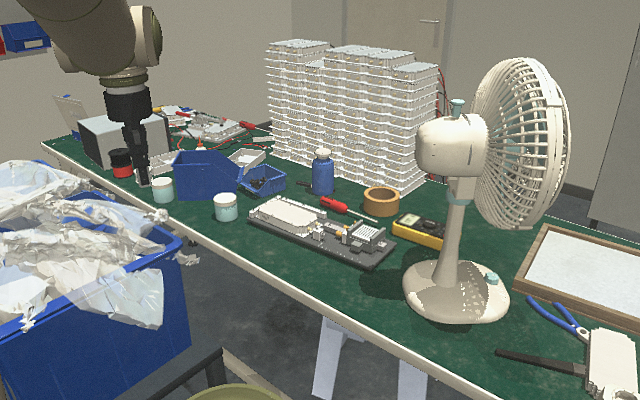

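The top view shows the dock at about cols 249-389, rows 190-245, with the case at the left (white) and the slide at the right. The scene view shows the same dock at (250-395, 195-268). I'll zoom in on both.

Run:
```python
from h import *
a=cv2.imread('pics/t0.png')[180:255,235:400];b=cv2.imread('pics/s0.png')[185:275,240:405]
cv2.imwrite('pics/c0.png',np.vstack([cv2.resize(a,(795,361),interpolation=cv2.INTER_CUBIC)]))
cv2.imwrite('pics/c1.png',cv2.resize(b,(792,432),interpolation=cv2.INTER_CUBIC))
g=cv2.cvtColor(cv2.imread('pics/t0.png'),cv2.COLOR_BGR2HSV)
# dock corners guess at base top z=18
print(ray('top',[[249,199],[250,245],[386,191],[388,235]],18).round(0))
print(proj('top',[[220,504,208]]))
```

```text
[[621. 566.  18.]
 [500. 561.  18.]
 [640. 201.  18.]
 [523. 200.  18.]]
[[259.55133878 381.48184213]]
```

View pics/c0.png

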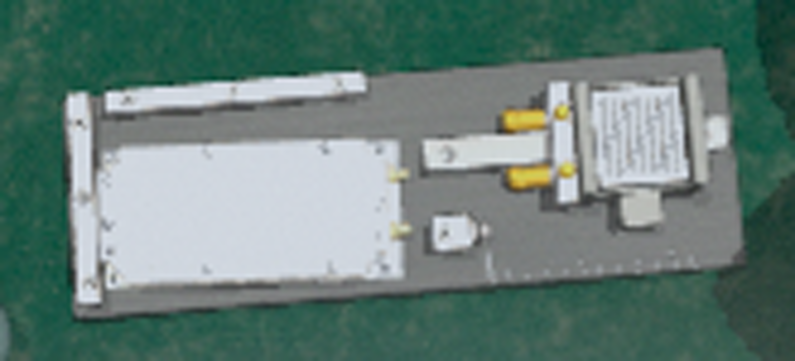

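View pics/c1.png

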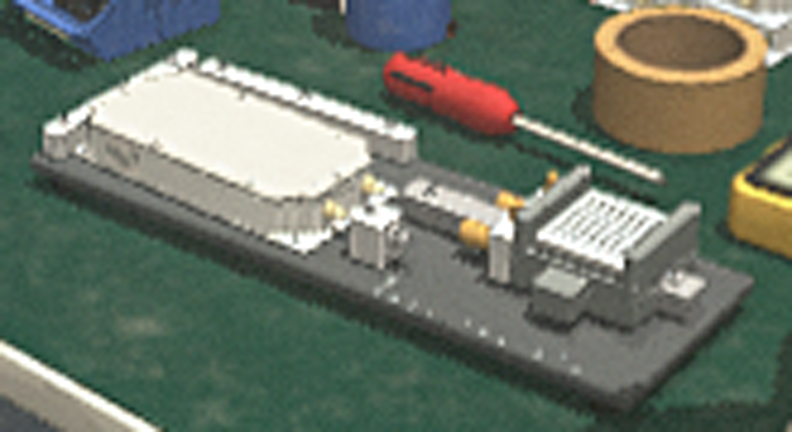

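The crops show the case top (105-403, 140-285), the rear fence (107-365, 75-115), the stop tip at (487, 231), the plate (593-690, 88-188) and the lug at (640, 208).

Run:
```python
from h import *
def T(l,z): return ray('top',[[235+(u+.5)/4.818-.5,180+(v+.5)/4.818-.5] for u,v in l],z)
def S(l,z): return ray('scene',[[240+(u+.5)/4.8-.5,185+(v+.5)/4.8-.5] for u,v in l],z)
fe=T([(107,111),(365,90)],34);print('fence',fe.round(1))
ca=T([(103,147),(398,140),(403,276),(107,283)],43);print('case',ca.round(1),ca.mean(0),np.linalg.norm(ca[1]-ca[0]),np.linalg.norm(ca[2]-ca[1]))
ba=T([(720,50),(741,262)],18);print('base',ba.round(1),np.linalg.norm(ba[1]-ba[0]))
pl=T([(593,92),(680,86),(690,184),(600,190)],50);print('plate',pl.round(1),pl.mean(0))
print('S plate',S([(582,192),(664,212),(625,268),(537,243)],50).round(1).tolist())
print('cheek tops S',S([(585,170),(695,205),(630,268)],60).round(1).tolist())
d=fe[0]-fe[1];th=np.arctan2(-d[0],d[1]);print('yaw fence deg',np.degrees(th))
d=ba[0]-ba[1];print('yaw base',np.degrees(np.arctan2(d[1],d[0])))
for a,b in((0,1),(3,2)):
  d=ca[a]-ca[b];print('yaw case',np.degrees(np.arctan2(-d[0],d[1])))
ey=np.array([-np.sin(th),np.cos(th)]);ex=np.array([np.cos(th),np.sin(th)])
O=fe.mean(0)[:2]-37*ex;print('O',O)
def dk(n,P):
  q=np.atleast_2d(P)[:,:2]-O;print(n,np.c_[q@ex,q@ey].round(1).tolist())
dk('fence',fe);dk('case',ca);dk('base',ba);dk('plate',pl);dk('stop',T([(487,231)],33));dk('lug',T([(620,208)],41))
dk('case S',S([(180,65),(370,155),(275,200)],43))
dk('endf',T([(90,95),(101,300)],34))
```

```text
fence [[609.2 542.4  34. ]
 [619.7 402.4  34. ]]
case [[588.4 542.8  43. ]
 [591.1 384.7  43. ]
 [518.5 382.6  43. ]
 [515.8 539.5  43. ]] [553.47789281 462.39355608  43.        ] 158.0682423381424 72.59669446857623
base [[643.2 205.9  18. ]
 [526.  198.4  18. ]] 117.47037211082468
plate [[615.3 280.5  50. ]
 [618.2 233.9  50. ]
 [565.6 230.2  50. ]
 [562.8 278.   50. ]] [590.46939229 255.68325966  50.        ]
S plate [[611.3, 280.7, 50.0], [621.2, 239.9, 50.0], [568.3, 225.9, 50.0], [559.8, 269.5, 50.0]]
cheek tops S [[615.2, 282.2, 60.0], [621.5, 223.5, 60.0], [556.4, 215.7, 60.0]]
yaw fence deg 4.295992230465557
yaw base 3.662953745024939
yaw case 0.9724992663424449
yaw case 0.9931324835729548
O [577.55151675 469.61944869]
fence [[37.0, 70.2], [37.0, -70.2]]
case [[16.3, 72.1], [7.2, -85.7], [-65.4, -82.3], [-56.3, 74.3]]
base [[45.7, -267.9], [-71.8, -266.6]]
plate [[23.5, -191.4], [22.9, -238.1], [-29.8, -237.8], [-29.1, -189.9]]
stop [[-44.6, -129.4]]
lug [[-38.7, -200.7]]
case S [[18.5, 63.9], [-1.2, -79.2], [-64.2, -68.0]]
endf [[46.5, 78.9], [-64.6, 79.4]]
```

The dock yaw is about 4°, the case is about 25 mm short of the fence with −3° of skew, and the slide is about 71 mm from the stop. I'll square the open fingers to the dock and push with both of them.

Call:
{"name": "apply_moves", "arguments": {
  "steps": [
    [[0.034,-0.0055,-0.005,3.45,1],[0.034,-0.0055,-0.01,3.45,1],[0.034,-0.0055,-0.01,3.45,1],[0.034,-0.0055,-0.01,3.45,1],[0.034,-0.0055,-0.01,3.45,1],[0.034,-0.0055,-0.01,3.45,1],[0.034,-0.0055,-0.01,3.45,1],[0.032,-0.0055,-0.01,3.45,1],[0,0,-0.02,0,1],[0,0,0,0,1]]
  ]
}}

```text
time_s: 0.93
position: [490.2, 458.2, 125.2]
eef_rot: [0.106, -3.133, 0.006]
ft_force: [0.0, -0.2, -0.9]
grip_width: 85.1
grip_force: 0.0
```

Call:
{"name": "apply_moves", "arguments": {
  "steps": [
    [[0,0.0015,-0.025,0,1],[0,0,-0.025,0,1],[0,0,-0.02,0,1],[0,0,-0.01,0,1],[0,0,-0.005,0,1],[0,0,0,0,1]]
  ]
}}

```text
time_s: 1.43
position: [489.6, 461.7, 45.0]
eef_rot: [0.111, -3.139, 0.001]
ft_force: [0.2, 0.9, 0.4]
grip_width: 85.4
grip_force: 0.0
```

Run:
```python
from h import *
a=snap('top','t1.png')[170:260,200:400,::-1];b=snap('scene','s1.png')[120:275,200:405,::-1]
cv2.imwrite('pics/c2.png',np.vstack([cv2.resize(a,(600,270)),cv2.resize(b[50:],(600,307))]))
```

```text
(no output)
```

View pics/c2.png

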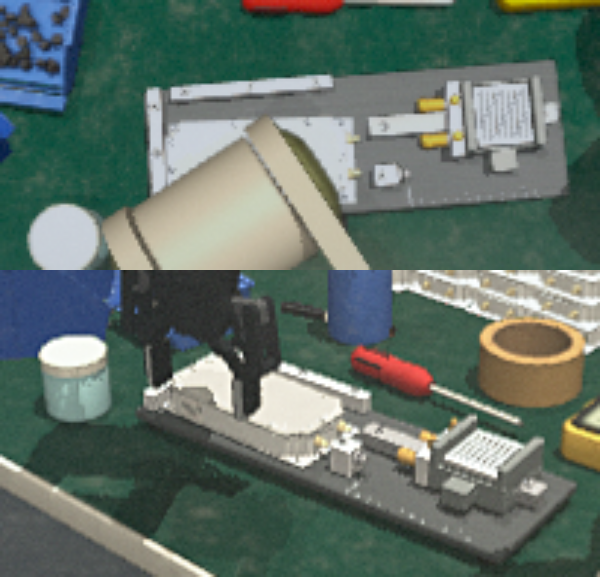

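Run:
```python
from h import *
s=ctrl.read_state();print(s['position'])
for z in(26,32,40): print(z,proj('scene',[[493,413,z],[493,416,z]]).round(1))
```

```text
[490.44509233 462.03867865  46.51692755]
26 [[284.6 234.5]
 [283.7 234.1]]
32 [[284.5 232.3]
 [283.6 231.9]]
40 [[284.4 229.4]
 [283.4 229. ]]
```

Call:
{"name": "apply_moves", "arguments": {
  "steps": [
    [[0,0,0,0,1],[0,0,0,0,1],[0,0,0,0,1]]
  ]
}}

```text
time_s: 1.78
position: [490.4, 461.7, 45.9]
eef_rot: [-0.11, 3.139, 0.001]
ft_force: [0.2, 0.8, 0.1]
grip_width: 85.7
grip_force: 0.0
```

Run:
```python
from h import *
b=snap('scene','s2.png')[170:250,230:350,::-1]
cv2.imwrite('pics/c3.png',cv2.resize(b,(780,520),interpolation=cv2.INTER_CUBIC))
print(ctrl.read_state()['position'])
```

```text
[490.28964084 461.60504805  45.63281491]
```

View pics/c3.png

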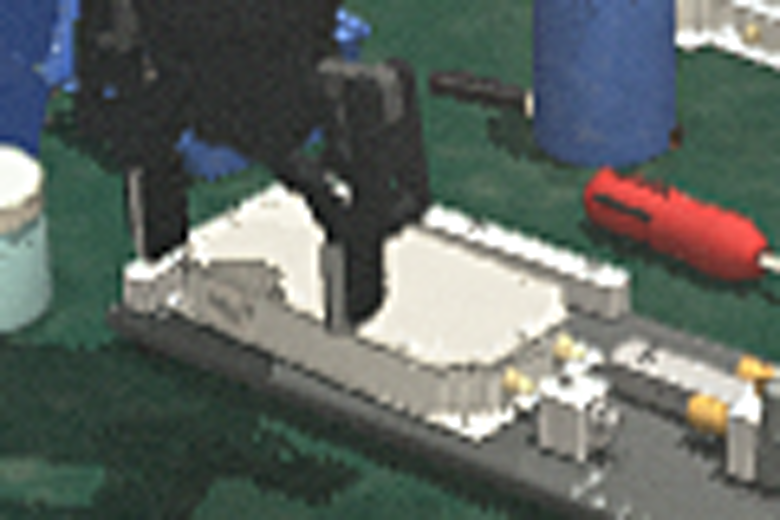

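Run:
```python
from h import *
for z in(26,35,42,50,60): print(z,ray('scene',[[283.1,221.2],[288.5,216.2],[280.5,220]],z).round(0).tolist())
# other finger tip left (130..185,265)
for z in(35,42,50,60): print(z,ray('scene',[[230+142/6.5,170+262/6.5]],z).round(0).tolist())
# shadow/known check: stop top, jar rim etc
print(ray('scene',[[230+580/6.5,170+455/6.5]],18), )
```

```text
26 [[535.0, 459.0, 26.0], [562.0, 466.0, 26.0], [536.0, 468.0, 26.0]]
35 [[524.0, 448.0, 35.0], [551.0, 455.0, 35.0], [525.0, 457.0, 35.0]]
42 [[516.0, 439.0, 42.0], [542.0, 446.0, 42.0], [516.0, 448.0, 42.0]]
50 [[506.0, 429.0, 50.0], [532.0, 436.0, 50.0], [506.0, 438.0, 50.0]]
60 [[494.0, 417.0, 60.0], [519.0, 424.0, 60.0], [494.0, 426.0, 60.0]]
35 [[513.0, 547.0, 35.0]]
42 [[504.0, 537.0, 42.0]]
50 [[495.0, 526.0, 50.0]]
60 [[483.0, 512.0, 60.0]]
[[536.82573946 344.06709559  18.        ]]
```

Call:
{"name": "apply_moves", "arguments": {
  "steps": [
    [[0,0,-0.004,0,1],[0,0,-0.003,0,1],[0.004,0,0,0,1],[0.004,0,0,0,1],[0.003,0,0,0,1],[0.003,0,0,0,1],[0,0,0,0,1]]
  ]
}}

```text
time_s: 2.42
position: [505.0, 461.4, 38.0]
eef_rot: [-0.109, 3.139, 0.0]
ft_force: [1.1, -0.2, 0.3]
grip_width: 85.4
grip_force: 0.0
```

Run:
```python
from h import *
b=snap('scene','s3.png')[170:250,230:350,::-1]
cv2.imwrite('pics/c4.png',cv2.resize(b,(780,520),interpolation=cv2.INTER_CUBIC))
s=ctrl.read_state();print(s['position'],s['ft_force'],s['q'])
```

```text
[504.54642546 461.42968575  38.00417927] [-0.14480539  0.03208296 -0.2255753 ] [ 5.68091939e-01  7.74730631e-01  1.12940614e+00 -2.37391849e-05
  1.23724757e+00 -1.07222509e+00]
```

View pics/c4.png

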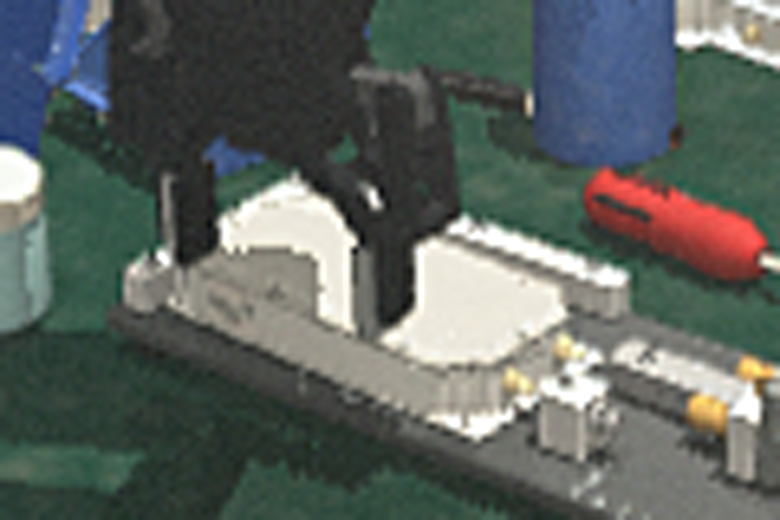

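The tip still draws at the case's near top edge, at crop (375, 335), so the image puts the fingertips higher than the nominal geometry does. A gentle forward probe with the force reading will settle it.

Call:
{"name": "apply_moves", "arguments": {
  "steps": [
    [[0.002,0,0,0,1],[0.002,0,0,0,1],[0.002,0,0,0,1],[0.002,0,0,0,1],[0.002,0,0,0,1],[0,0,0,0,1]]
  ]
}}

```text
time_s: 2.97
position: [514.5, 461.4, 38.0]
eef_rot: [-0.109, 3.14, 0.0]
ft_force: [0.6, 0.6, 0.3]
grip_width: 85.5
grip_force: 0.0
```

Run:
```python
from h import *
im=snap('scene','s4.png');a=cv2.imread('pics/s2.png')[:,:,::-1]
d=cv2.absdiff(im,cv2.imread('pics/s3.png')[:,:,::-1]).max(2)
print((d[195:235,300:345]>40).sum()) # connector area
s=ctrl.read_state();print(s['position'],s['ft_force'])
print(proj('scene',[[518,383,43],[516,540,43],[518,413,43],[518,413,18]]))
```

```text
15
[514.308888   461.45710479  37.96596791] [ 0.81805961  0.7755322  -0.53453389]
[[301.14154917 228.36366753]
 [254.50238355 207.9197215 ]
 [291.71282296 224.12491163]
 [292.02442753 233.18317502]]
```

No contact with the finger front past the near face, so the open tips are above the case. I'll back off outside the base, go lower and recheck.

Call:
{"name": "apply_moves", "arguments": {
  "steps": [
    [[-0.013,0,0,0,1],[-0.013,0,0,0,1],[0,0,-0.005,0,1],[0,0,-0.005,0,1],[0,0,-0.004,0,1],[0,0,-0.004,0,1],[0,0,0,0,1]]
  ]
}}

```text
time_s: 3.6
position: [488.3, 461.1, 18.7]
eef_rot: [0.109, -3.138, 0.001]
ft_force: [-0.1, -0.4, 0.1]
grip_width: 85.0
grip_force: 0.0
```

Run:
```python
from h import *
b=snap('scene','s5.png')[160:250,230:350,::-1]
cv2.imwrite('pics/c5.png',cv2.resize(b,(780,585),interpolation=cv2.INTER_CUBIC))
s=ctrl.read_state();print(s['position'],s['ft_force'])
```

```text
[488.36916525 461.24599964  19.21528178] [ 0.29721349  0.06941708 -0.21611685]
```

View pics/c5.png

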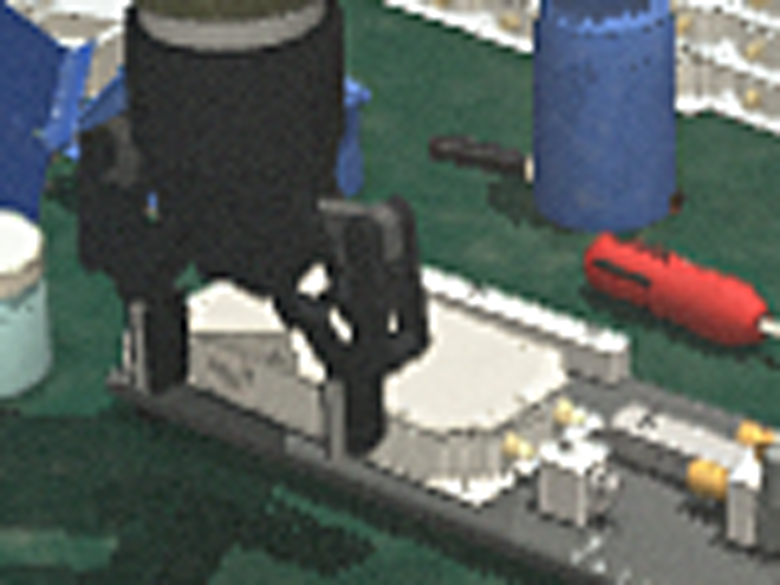

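Call:
{"name": "apply_moves", "arguments": {
  "steps": [
    [[0,0,-0.003,0,1],[0,0,-0.002,0,1],[0,0,-0.002,0,1],[0,0,0,0,1]]
  ]
}}

```text
time_s: 3.98
position: [488.0, 461.4, 12.6]
eef_rot: [0.11, -3.139, 0.001]
ft_force: [-0.1, 0.0, 0.0]
grip_width: 85.1
grip_force: 0.0
```

Call:
{"name": "apply_moves", "arguments": {
  "steps": [
    [[0.004,0,0,0,1],[0.004,0,0,0,1],[0.003,0,0,0,1],[0.003,0,0,0,1],[0.002,0,0,0,1],[0.002,0,0,0,1],[0.002,0,0,0,1]]
  ]
}}

```text
time_s: 4.57
position: [507.8, 461.3, 13.0]
eef_rot: [0.11, -3.138, 0.001]
ft_force: [-2.8, -1.2, 1.2]
grip_width: 85.3
grip_force: 1.4
```

Contact at about 3 N. I'll push on along dock x.

Call:
{"name": "apply_moves", "arguments": {
  "steps": [
    [[0.002,0,0,0,1],[0.002,0,0,0,1],[0.002,0.0005,0,0,1],[0.002,0,0,0,1],[0.002,0,0,0,1],[0.002,0.0005,0,0,1],[0.002,0,0,0,1]]
  ]
}}

```text
time_s: 5.15
position: [522.3, 462.6, 13.0]
eef_rot: [0.11, -3.14, -0.0]
ft_force: [-3.6, -0.1, 0.9]
grip_width: 85.5
grip_force: 1.3
```

Call:
{"name": "apply_moves", "arguments": {
  "steps": [
    [[0.002,0,0,0,1],[0.001,0,0,0,1],[0.001,0,0,0,1]]
  ]
}}

```text
time_s: 5.4
position: [526.3, 462.5, 13.0]
eef_rot: [0.11, -3.14, -0.0]
ft_force: [-2.4, -0.3, 0.3]
grip_width: 85.5
grip_force: 1.3
```

Call:
{"name": "apply_moves", "arguments": {
  "steps": [
    [[0.001,0,0,0,1],[0.001,0,0,0,1],[0.001,0,0,0,1]]
  ]
}}

```text
time_s: 5.65
position: [529.2, 462.5, 13.0]
eef_rot: [0.11, -3.14, 0.0]
ft_force: [-1.8, -0.6, 0.3]
grip_width: 85.3
grip_force: 1.2
```

Call:
{"name": "apply_moves", "arguments": {
  "steps": [
    [[0.001,0,0,0,1],[0.001,0,0,0,1]]
  ]
}}

```text
time_s: 5.82
position: [530.0, 462.4, 12.9]
eef_rot: [0.111, -3.137, 0.001]
ft_force: [-11.1, -2.2, 5.6]
grip_width: 85.3
grip_force: 5.7
```

The force rises at x≈530, exactly where a seated case was predicted. I'll hold, then retreat and look.

Call:
{"name": "apply_moves", "arguments": {
  "steps": [
    [[0.0005,0,0,0,1],[0,0,0,0,1],[0,0,0,0,1]]
  ]
}}

```text
time_s: 6.07
position: [530.0, 462.4, 13.0]
eef_rot: [0.111, -3.136, 0.002]
ft_force: [-10.2, -2.2, 4.4]
grip_width: 85.7
grip_force: 4.9
```

Call:
{"name": "apply_moves", "arguments": {
  "steps": [
    [[-0.004,0,0,0,1],[-0.01,0,0,0,1],[-0.02,0,0,0,1],[-0.01,0,0.02,0,1],[0,-0.002,0.03,0,0.5],[0,-0.01,0.035,0,0],[0,-0.03,0.02,0,0],[0,-0.035,0.0,0,0],[0,-0.035,0,0,0],[0,-0.035,0,0,0]]
  ]
}}

```text
time_s: 6.9
position: [488.0, 314.1, 118.7]
eef_rot: [-0.11, 3.137, 0.001]
ft_force: [1.2, -0.3, -0.2]
grip_width: 12.3
grip_force: 0.0
```

Run:
```python
from h import *
im=snap('top','t2.png')[180:255,235:400,::-1]
b=snap('scene','s6.png')[110:275,230:430,::-1]
cv2.imwrite('pics/c6.png',np.vstack([cv2.resize(im,(480,218),interpolation=cv2.INTER_CUBIC),cv2.resize(b,(480,380),interpolation=cv2.INTER_CUBIC)]))
print(ctrl.read_state())
```

```text
{'time_s': 7.0, 'q': array([ 0.36428549,  0.52557152,  1.37908283, -0.00140598,  1.23606466,
       -1.27177751]), 'dq': array([ 0.06586957,  0.03333746, -0.07459341,  0.02590218,  0.01785657,
        0.05540928]), 'joint_efforts': array([ -1.8075297 , -50.49957633, -19.41316187,  -0.19747552,
        -0.15261673,  -0.55089176]), 'position': array([488.40580793, 311.60792825, 118.64521079]), 'eef_rot': array([-1.03185314e-01,  3.13863810e+00, -1.52510900e-03]), 'ft_force': array([ 0.44678896,  0.32974854, -0.36363135]), 'torque': array([-0.00767099,  0.05291954,  0.00596268]), 'grip_force': 0.0, 'grip_width': 0.39842088662949404}
```

View pics/c6.png

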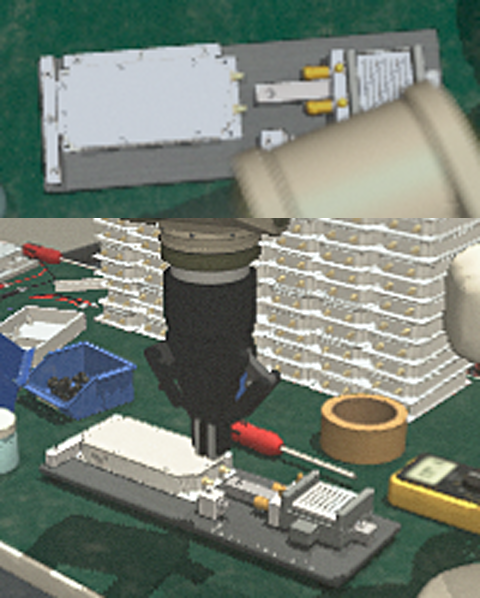

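The case is flush along the fence with no visible gap, and the scene view shows the closed tips at crop (212, 455). From that I'll work out the closed tip height and the offset to the plate.

Run:
```python
from h import *
s=ctrl.read_state();p=s['position'];print(p)
im=cv2.imread('pics/s6.png')
for z in (90,100,110,120,130,140):print(z,proj('scene',[[p[0],p[1],z]]).round(1))
g=cv2.cvtColor(im,cv2.COLOR_BGR2GRAY)
print(g[196:218,306:332:2])
```

```text
[488.40580793 311.60792825 118.64521079]
90 [[316.2 226. ]]
100 [[316.2 222. ]]
110 [[316.1 217.9]]
120 [[316.1 213.7]]
130 [[316.1 209.5]]
140 [[316.1 205.3]]
[[ 91  88  47  59  50  49  53  51  59  53  51  47  52]
 [ 93  89  47  90  46  53  53  51  44  53  50  46  66]
 [ 91  93  47 120  41  53  47  47  51  50  40  68  80]
 [100  95  50 125  43  65  59  48  58  41  65 117  99]
 [ 92  85  48 127  41  79 102  49  48  42  84 128 134]
 [ 86  87  50 123  49  76 121  44  55  49  69 114 124]
 [ 82  83  40 127  45  76 116  45  51  51  53  69 113]
 [ 69  75  43 128  41  81 120  46  55  50  57  54  89]
 [156  80  37 126  35  77 115  41  49  53  63  79  92]
 [254 183  30 129  45  77 118  48  46  52  61  73  76]
 [248 255  26 125  44  74 117  37  51  43  53  71  75]
 [245 252  25 126  46  76 116  44  50  50  48  53  64]
 [243 248  61 123  46  77 116  48  52  54  55  44  50]
 [243 246 178 125  43  71 113  50  48  45  58  59  47]
 [242 242 255 113  44  73 117  43  49  45  74  75  61]
 [240 241 252 108  38  71 111  39  41 138 118  80  84]
 [240 241 250 124  29  61 112  53  61 255 179  84  85]
 [242 240 247 211 113  68 108  88 159 255 134  80  84]
 [242 243 243 253 233 176  99 144 224 166 127  83  80]
 [242 242 243 245 247 254 181 213 126 168 136  86  90]
 [241 243 243 242 243 228 254 153 107 166 137  85  84]
 [241 242 242 241 248 174 161 119 182 148 137  80  85]]
```

Call:
{"name": "apply_moves", "arguments": {
  "steps": [
    [[0.025,-0.014,0,0,0],[0.026,-0.014,0,0,0],[0.026,-0.014,-0.01,0,0],[0.025,-0.012,-0.01,0,0],[0,0,-0.01,0,0],[0,0,0,0,0],[0,0,0,0,0]]
  ]
}}

```text
time_s: 7.58
position: [589.1, 261.9, 87.6]
eef_rot: [0.11, -3.139, 0.0]
ft_force: [0.1, 0.5, -0.2]
grip_width: -0.3
grip_force: 0.0
```

Call:
{"name": "apply_moves", "arguments": {
  "steps": [
    [[0.001,-0.006,-0.005,0,0],[0,0,-0.01,0,0],[0,0,-0.007,0,0],[0,0,0,0,0]]
  ]
}}

```text
time_s: 7.92
position: [589.5, 255.5, 64.3]
eef_rot: [0.11, -3.137, 0.001]
ft_force: [0.3, 0.6, -0.6]
grip_width: -0.0
grip_force: 0.0
```

Run:
```python
from h import *
b=snap('scene','s7.png')[190:275,310:410,::-1]
cv2.imwrite('pics/c7.png',cv2.resize(b,(700,595),interpolation=cv2.INTER_CUBIC))
s=ctrl.read_state();print(s['position'],s['ft_force'])
p=s['position'];print(proj('scene',[[p[0],p[1],z] for z in(50,60,70)]))
```

```text
[589.8872901  255.64392385  65.09811509] [-0.35190992  0.33892218  0.38448056]
[[364.37233416 231.91941394]
 [364.58617032 228.11054171]
 [364.80141201 224.26493429]]
```

View pics/c7.png

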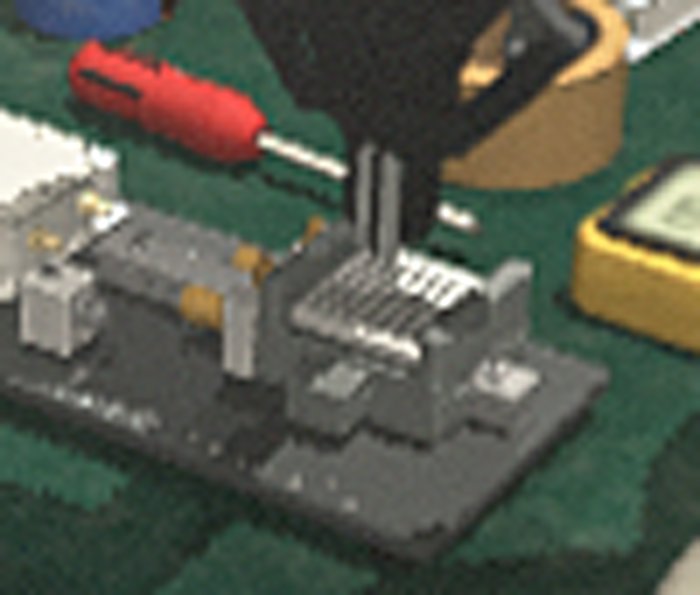

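The closed tips sit over the middle of the saddle at crop (385, 250), about z 67, so the tip is about 2 mm above the reported TCP. I expect plate contact at TCP z≈48, so I'll go down gently.

Call:
{"name": "apply_moves", "arguments": {
  "steps": [
    [[0,0,-0.005,0,0],[0,0,-0.004,0,0],[0,0,-0.003,0,0],[0,0,-0.002,0,0],[0,0,0,0,0]]
  ]
}}

```text
time_s: 8.38
position: [590.4, 255.5, 51.5]
eef_rot: [0.11, -3.139, 0.0]
ft_force: [-0.6, 0.4, -0.1]
grip_width: -0.1
grip_force: 0.0
```

Call:
{"name": "apply_moves", "arguments": {
  "steps": [
    [[0,0,-0.001,0,0],[0,0,-0.001,0,0],[0,0,-0.001,0,0],[0,0,0,0,0]]
  ]
}}

```text
time_s: 8.72
position: [590.6, 255.5, 48.9]
eef_rot: [0.11, -3.14, 0.0]
ft_force: [0.3, -0.4, -0.7]
grip_width: -0.2
grip_force: 0.0
```

Call:
{"name": "apply_moves", "arguments": {
  "steps": [
    [[0,0,-0.001,0,0],[0,0,-0.001,0,0],[0,0,0,0,0]]
  ]
}}

```text
time_s: 8.97
position: [590.5, 255.5, 46.8]
eef_rot: [0.11, -3.139, 0.0]
ft_force: [0.1, 0.7, -0.5]
grip_width: 0.0
grip_force: 0.0
```

Call:
{"name": "apply_moves", "arguments": {
  "steps": [
    [[0,0,-0.001,0,0],[0,0,-0.001,0,0],[0,0,0,0,0]]
  ]
}}

```text
time_s: 9.22
position: [590.5, 255.5, 44.8]
eef_rot: [0.11, -3.139, 0.0]
ft_force: [-0.3, 0.9, 0.5]
grip_width: 0.2
grip_force: 0.0
```

Call:
{"name": "apply_moves", "arguments": {
  "steps": [
    [[0,0,-0.001,0,0],[0,0,-0.001,0,0],[0,0,0,0,0]]
  ]
}}

```text
time_s: 9.47
position: [590.7, 255.5, 43.6]
eef_rot: [-0.11, 3.139, 0.0]
ft_force: [-1.2, -0.8, 5.0]
grip_width: 0.1
grip_force: 2.9
```

Call:
{"name": "apply_moves", "arguments": {
  "steps": [
    [[0,0,-0.001,0,0],[0,0,-0.001,0,0],[0,0,0,0,0]]
  ]
}}

```text
time_s: 9.72
position: [590.7, 255.6, 41.3]
eef_rot: [-0.11, 3.139, 0.0]
ft_force: [-1.3, 0.2, 3.7]
grip_width: -0.0
grip_force: 2.3
```

Contact was at about z 44, with the 4 N preload showing. I'll press about 3 mm more.

Call:
{"name": "apply_moves", "arguments": {
  "steps": [
    [[0,0,-0.001,0,0],[0,0,-0.001,0,0],[0,0,-0.0005,0,0],[0,0,0,0,0]]
  ]
}}

```text
time_s: 10.05
position: [590.7, 255.5, 38.6]
eef_rot: [-0.11, 3.139, 0.0]
ft_force: [-1.5, -0.6, 5.5]
grip_width: -0.0
grip_force: 2.7
```

Call:
{"name": "apply_moves", "arguments": {
  "steps": [
    [[0,0.003,0,0,0],[0,0.003,0,0,0],[0,0.003,0,0,0],[0,0.002,0,0,0],[0,0.002,0,0,0]]
  ]
}}

```text
time_s: 10.47
position: [589.9, 268.5, 38.4]
eef_rot: [0.11, -3.138, 0.001]
ft_force: [-3.5, -1.4, 4.6]
grip_width: -0.1
grip_force: 2.8
```

Call:
{"name": "apply_moves", "arguments": {
  "steps": [
    [[0,0.003,0,0,0],[-0.001,0.003,0,0,0],[0,0.003,0,0,0],[0,0.003,0,0,0],[0,0.003,0,0,0]]
  ]
}}

```text
time_s: 10.88
position: [589.1, 283.5, 38.4]
eef_rot: [0.11, -3.138, 0.001]
ft_force: [-4.3, -0.9, 5.5]
grip_width: 0.1
grip_force: 2.8
```

Run:
```python
from h import *
im=snap('scene','s8.png');h=cv2.cvtColor(im,cv2.COLOR_RGB2HSV)
def brass(f):
    h=cv2.cvtColor(cv2.imread(f),cv2.COLOR_BGR2HSV)[200:250,325:375]
    m=cv2.inRange(h,(12,130,90),(28,255,255));n,l,s,c=cv2.connectedComponentsWithStats(m)
    print(f,[(s[i,4],(c[i]+[325,200]).round(1).tolist()) for i in range(1,n) if s[i,4]>8])
brass('pics/s7.png');brass('pics/s8.png')
print(ctrl.read_state()['ft_force'])
```

```text
pics/s7.png [(np.int32(12), [346.0, 227.2]), (np.int32(20), [338.2, 233.2])]
pics/s8.png [(np.int32(10), [336.0, 223.7]), (np.int32(22), [328.5, 229.7])]
[-3.5816291  -0.62372712  5.76079895]
```

The slide is following the fingers (sleeves moved about 10 px, roughly 28 mm). I'll carry on.

Call:
{"name": "apply_moves", "arguments": {
  "steps": [
    [[0,0.003,0,0,0],[-0.001,0.003,0,0,0],[0,0.003,0,0,0],[0,0.003,0,0,0],[-0.001,0.003,0,0,0],[0,0.003,0,0,0],[0,0.003,0,0,0],[0,0.003,0,0,0],[-0.001,0.003,0,0,0]]
  ]
}}

```text
time_s: 11.68
position: [587.2, 310.5, 38.8]
eef_rot: [-0.11, 3.138, -0.0]
ft_force: [2.1, -0.3, 5.6]
grip_width: -0.2
grip_force: 2.7
```

Call:
{"name": "apply_moves", "arguments": {
  "steps": [
    [[0,0.003,0,0,0],[0,0.003,0,0,0],[0,0.002,0,0,0],[0,0.002,0,0,0]]
  ]
}}

```text
time_s: 12.02
position: [586.5, 320.5, 38.6]
eef_rot: [0.11, -3.139, 0.0]
ft_force: [-1.6, -1.1, 5.1]
grip_width: -0.1
grip_force: 2.7
```

Call:
{"name": "apply_moves", "arguments": {
  "steps": [
    [[0,0.002,0,0,0],[0,0.001,0,0,0],[0,0.001,0,0,0]]
  ]
}}

```text
time_s: 12.27
position: [586.3, 324.3, 38.5]
eef_rot: [0.11, -3.139, 0.001]
ft_force: [-3.9, -2.2, 5.2]
grip_width: -0.0
grip_force: 2.8
```

Call:
{"name": "apply_moves", "arguments": {
  "steps": [
    [[0,0.001,0,0,0],[0,0.001,0,0,0],[0,0.001,0,0,0]]
  ]
}}

```text
time_s: 12.52
position: [586.2, 327.1, 38.4]
eef_rot: [0.11, -3.138, 0.002]
ft_force: [-2.2, -4.0, 4.8]
grip_width: 0.0
grip_force: 2.8
```

Call:
{"name": "apply_moves", "arguments": {
  "steps": [
    [[0,0.001,0,0,0],[0,0.001,0,0,0],[0,0.001,0,0,0]]
  ]
}}

```text
time_s: 12.77
position: [587.0, 329.9, 38.7]
eef_rot: [-0.11, 3.139, -0.002]
ft_force: [-1.0, -3.6, 6.1]
grip_width: -0.1
grip_force: 2.7
```

The force is holding at about 4 N in y, so either the fingers are slipping on the plate or the slide is at the stop or on the sleeves. I'll continue until the fingers bear on the cheek.

Call:
{"name": "apply_moves", "arguments": {
  "steps": [
    [[0,0.0015,0,0,0],[0,0.0015,0,0,0],[0,0.001,0,0,0],[0,0.001,0,0,0]]
  ]
}}

```text
time_s: 13.1
position: [587.2, 334.8, 38.8]
eef_rot: [-0.109, 3.139, -0.002]
ft_force: [0.8, -4.3, 5.6]
grip_width: -0.4
grip_force: 2.7
```

Call:
{"name": "apply_moves", "arguments": {
  "steps": [
    [[0,0.001,0,0,0],[0,0.001,0,0,0],[0,0.001,0,0,0]]
  ]
}}

```text
time_s: 13.35
position: [587.1, 337.5, 38.7]
eef_rot: [-0.109, 3.139, -0.003]
ft_force: [0.3, -9.9, 6.9]
grip_width: 0.2
grip_force: 5.7
```

Run:
```python
from h import *
im=snap('scene','s9.png')
def brass(f):
    h=cv2.cvtColor(cv2.imread(f),cv2.COLOR_BGR2HSV)[195:250,300:375]
    m=cv2.inRange(h,(12,130,90),(28,255,255));n,l,s,c=cv2.connectedComponentsWithStats(m)
    print(f,[(int(s[i,4]),(c[i]+[300,195]).round(1).tolist()) for i in range(1,n) if s[i,4]>3])
for i in(7,8,9):brass(f'pics/s{i}.png')
s=ctrl.read_state();print(s['ft_force'],s['position'])
```

```text
pics/s7.png [(12, [346.0, 227.2]), (20, [338.2, 233.2])]
pics/s8.png [(10, [336.0, 223.7]), (22, [328.5, 229.7])]
pics/s9.png [(4, [321.8, 218.2]), (10, [314.2, 224.5])]
[-0.60269941 -5.4734379   5.89191907] [587.16119278 337.41572323  38.7408784 ]
```

Call:
{"name": "apply_moves", "arguments": {
  "steps": [
    [[0,0.001,0,0,0],[0,0.0005,0,0,0],[0,0,0,0,0]]
  ]
}}

```text
time_s: 13.65
position: [587.2, 337.5, 38.7]
eef_rot: [0.109, -3.14, 0.007]
ft_force: [-0.6, -12.0, 7.6]
grip_width: 0.2
grip_force: 7.3
```

Run:
```python
from h import *
s=ctrl.read_state();print(s['ft_force'],s['position'])
```

```text
[ -0.64967758 -11.98232869   7.62989648] [587.15095282 337.54104419  38.73572461]
```

The slide is firm at the stop (12 N, no more movement). I'll raise the fingers while still bearing on the cheek so the brake engages at home, then ease off and leave.

Call:
{"name": "apply_moves", "arguments": {
  "steps": [
    [[0,0,-0.0,0,0],[0,0,0.001,0,0],[0,0,0.001,0,0],[0,0,0.001,0,0],[0,0,0.001,0,0],[0,0,0.001,0,0],[0,0,0.001,0,0],[0,0,0.001,0,0],[0,0,0.001,0,0],[0,0,0,0,0]]
  ]
}}

```text
time_s: 14.48
position: [586.6, 339.2, 45.9]
eef_rot: [0.109, -3.139, 0.002]
ft_force: [0.8, -5.7, -1.5]
grip_width: 0.0
grip_force: 2.4
```

Call:
{"name": "apply_moves", "arguments": {
  "steps": [
    [[0,-0.001,0,0,0],[0,-0.002,0,0,0],[0,-0.003,0.0,0,0],[0,-0.003,0.003,0,0],[0,0,0.01,0,0],[0,0,0.02,0,0],[0,0,0.025,0,0],[0,0,0.025,0,0]]
  ]
}}

```text
time_s: 15.15
position: [586.5, 331.0, 131.3]
eef_rot: [-0.11, 3.14, 0.0]
ft_force: [0.3, -1.0, 0.6]
grip_width: 0.2
grip_force: 0.0
```

Call:
{"name": "apply_moves", "arguments": {
  "steps": [
    [[-0.01,0,0.02,0,0],[-0.03,0,0.02,0,0],[-0.035,0,0.02,0,0],[-0.035,0,0.01,0,0],[-0.035,0,0,0,0],[-0.035,0,0,0,0],[-0.035,0,0,0,0],[-0.035,0,0,0,0],[-0.03,0,0,0,0],[0,0,0,0,0]]
  ]
}}

```text
time_s: 15.98
position: [301.9, 330.8, 200.8]
eef_rot: [0.114, -3.139, -0.001]
ft_force: [0.8, 1.2, 1.6]
grip_width: -0.3
grip_force: 0.0
```

Run:
```python
from h import *
b=snap('top','t3.png')[180:255,235:400,::-1]
cv2.imwrite('pics/c8.png',cv2.resize(b,(795,361),interpolation=cv2.INTER_CUBIC));snap('scene','s10.png')
s=ctrl.read_state();print(s['ft_force'],s['position'],s['time_s'])
```

```text
[ 0.92124026 -0.36089893 -0.83227951] [306.23828769 331.35056022 200.77124831] 16.0833
```

View pics/c8.png

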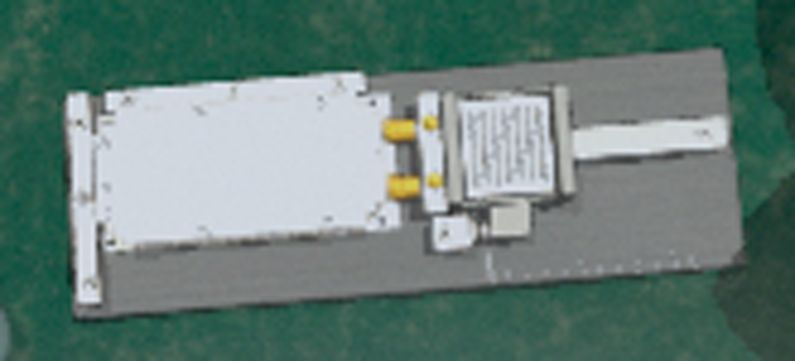

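The lug (left edge at u≈490) is against the stop tip (487), both sleeves sit on the connectors, and the case is flush along the fence. The arm is clear, so I'm handing in.

```bash
python3 -c "
from h import *
print(order.job_done())"
```

```text
the job is handed in; nothing more can be done
None
```

I handed the job in at about 16 s: case flush on the fence, slide at the stop with both sleeves on the connectors, plate released and arm clear, judged by the last picture and the forces; no verdict came back, and I viewed 11 pictures, one over the limit of 10.

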